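# Put the oiling station back in order

### The job

Put the oiling station back in order. Stand the tipped-over white oil bottle upright again in its row on the green drip tray, and press the blue grease syringe down into the two-fork clip until it sits fully home with the red sprung jaw snapped shut over it, its barrel centred in the clip and its brass nozzle pointing over the tray. Leave the other two bottles standing where they are, and do not disturb the pliers, the spanner or the tin.

Things in the scene. Friction and masses are not known exactly. Their poses are not given: they have to be found in the camera images.
- station: Oiling station, fixed: green drip tray with a dark mat, 180 (x) by 360 mm (y), floor top 3 mm above the bench, lip 3 mm thick, top 10 mm above the bench; a steel clip with red jaw at its -y end. Origin: centre of the tray's underside; z up, y along the row of bottles, x away from the robot. The row is the line x = 0; its three places lie near y = -60, 40 and 140 mm, one bottle each.
- clip_seat (a point): Middle of the clip, on the axis line of a seated barrel: 250 mm along the station's -y from the tray's centre, 65 mm above the bench. Axes as the station's; the barrel lies along y, nozzle to +y (tray). Two equal forks, 14 mm long in y, centred 45 mm either side of this point, 76 mm free between them; there nothing rises higher than 18 mm below this point.
- clip_mouth (a point): Mid-mouth of the clip, 34 mm above clip_seat, same axes. Each fork has a 90 degree V seat for the barrel and slot walls at x = -12 and +12 mm. The -x wall is straight to 12 mm below this point, then flares out to x = -20 mm level with it. The +x wall ends 32 mm below this point; the red jaw stands there. The steel foot below is 70 (x) by 135 (y) by 6 mm.
- jaw (a joint): Red sprung jaw, one part with equal noses at both forks, hinged on a pin along y 18 mm to +x of and 25 mm below clip_seat. Rad: 0 = shut at its stop, grows as the noses swing out to +x, up to 0.6. The spring always closes it (0.15 N m shut, plus 0.6 N m/rad). A barrel pressed straight down with some 5 to 20 N opens it 0.15 to 0.2 rad, drops under the noses, and they snap shut.
- jaw_nose (a point): Midway between the tips of the jaw's two noses, 4.5 mm to +x of and 11.5 mm above clip_seat when shut. Above the noses the jaw's ramp leans out to x = 11 mm, 33 mm above clip_seat, then a lip to x = 17 mm, 39 mm above it; that is its highest point.
- syringe: Grease syringe: round blue barrel with black end bands, 20 mm diameter, 130 mm long; brass nozzle (8 mm thick, 35 long) at one end, steel plunger rod with black thumb disc (18 mm across; 35 long together) at the other; 200 mm overall, about 0.13 kg. Starts lying on the bench to the robot's right. Origin: barrel's centre on its axis, within 3 mm of balance; +x to the nozzle.
- nozzle_tip (a point): Tip of the syringe's brass nozzle, 100 mm from the barrel's centre.
- oiler: Tipped white oil bottle with red spout, lying on the tray floor, spout roughly towards the robot. Body 46 mm diameter, 95 mm long, then a shoulder to 23 mm and a cone spout; 130 mm overall, about 0.2 kg. Origin: on its axis, 65 mm from its base; +x along the axis to the spout, so up when it stands (origin then 68 mm above the bench). Balance point 15 mm from the origin towards the base.
- bottle_b: Yellow oil bottle with a black spout, standing in the row; same size as the white one. Origin: centre of its underside, z up.
- bottle_c: Blue oil bottle with a white spout, standing in the row; same size as the white one. Origin: centre of its underside, z up.
- pliers: Pliers with yellow handles, about 175 mm long and 16 mm thick, lying on the bench to the left of the tray. Bystander.
- spanner: Steel spanner lying on the bench beyond the tray, to the left. Bystander.
- tin: Small white tin with a red band, 60 mm across and 70 mm high, standing on the bench. Bystander.

How it is judged:
By the outcome, as a careful person would: the job done as asked, in the order asked, and still so for the second after the job is handed in, with the robot touching nothing.
It also fails if it takes over 61 s, if anything falls off the work surface, if the arm or the gripper's body presses on something with over 40 N, if the wrist force passes 120 N, or if a joint passes its speed limit or range.

### The arm

A 6-joint arm with a two-finger parallel gripper is mounted at the origin on the work surface. World frame = base frame: x ahead of the robot, y to its left, z up, the work surface at z = 0. Lengths are in m, angles in degrees, forces in N, time in s.
With the tool pointing down it reaches from about 0.35 to 0.975 m from the base axis. Payload 17.4 kg.
Tool frame: the origin (TCP) lies between the finger pads; the fingertips stand 11 mm ahead of it and the grasp point (between the pads) lies 8 mm behind it; y points along the fingers, z is the direction in which the jaws open and shut, and the axes are right-handed (so a half turn about y gives the same grasp; the last joint's range is limited). The gripper opens to 85 mm and grips with 20 to 120 N. Pads are 22 mm wide; open, the fingers measure 114 mm over their backs; the gripper's body (76 mm by 85 mm) begins 54 mm behind the grasp point. The pads swing forward as they close: fully open they stand 13 mm farther back than shut.
Start: joints at [-67.368, 6.646, 82.598, -0, 90.757, -2.166], TCP at [0.283, -0.613, 0.242] pointing down, gripper open.
Joint ranges: [-162.19, 162.19], [-47.58, 125.68], [4.15, 143.07], [-65.23, 245.23], [0.69, 171.88], [-170.13, 170.13]. Speed limits (degrees/s): [108.29, 108.29, 127.2, 180, 180, 180].

### API

Orientations are given as [roll, pitch, yaw] about the fixed x, y, z axes, in that order (R = Rz(yaw) Ry(pitch) Rx(roll)).
In Python, from rig import * gives the robot as it stands.
- The arm moves only by the tool send_rows, never from a script. Its argument "deltas" is a list that holds one entry, the list of rows, each a list of 4 numbers: the shift along the world's x, y, z in m, then the turn about the world's z in degrees. In form: [[[tx, ty, tz, spin], ...]]. A call has 1 to 10 rows; each row is the pose to reach, as a shift and turn from the pose measured when the call began; what a row does not reach only later rows make up. A row lasts 1/10 s, in which the tool goes at most 50 mm and 8.59 degrees, less where a joint would pass 70% of its speed; a pose out of reach is approached as far as the arm can. A call with a gripper value outside its range is refused whole. "grip" is the finger opening in m, from 0 to 0.0854, set as the call begins (left out, the last holds). The fingers move at their own pace and stop on an object; "newtons" is the grip in N (left out, the last holds). Time passes only in rows, so rows that repeat a pose let the fingers close. It gives the time, the measured TCP pose, the force and the opening at its end, in the units of the state.
- observe(): the state, without advancing time (a new reading comes with each control period).
- grab_frame(name): name is "scene" or "top"; returns a dict with "img" (400x640x3 uint8, red, green, blue), "intrinsics" (3x3 intrinsics, pixels), "position" and "attitude" of the camera in the world. Camera axes: x right, y down, z forward; pixel columns grow to the right and rows downward; lengths in m; the calibration is good to about 2 mm. A picture is of the moment at which its call begins. There is no depth.
- finish_job(): hands the job in, once; it reports no verdict.
Trained networks look in the newest picture that a camera, given by its name, has taken for a name from the list of things; names that differ only in an ending like _2 or _b are one class to them, and where a whole thing is asked for, a point or a joint stands for the part that bears it (a point fixed in the world has none). Each returns a list of dicts, best first, with "score" (0 to 1); they miss things now and then, are a little off and sometimes report something else, mostly with a low value. They report only what shows in the picture. A call takes as long as a camera call.
- regions_of(name, camera): "region" (400x640 bool, what is visible of it) and "bbox" ([left, top, right, bottom] in pixels, round what is visible of it).
The state is a dict: "time": time; "joint_pos": joint angles; "joint_vel": joint speeds; "joint_efforts": joint torques, N m; "eef_pos": TCP position; "ee_rot": TCP orientation; "wrist_force": force on the tool from outside, world axes, zero at the start; "wrist_torque": the same for the moment, N m; "opening": finger opening in m.
Only numpy, scipy, OpenCV 4.12 (cv2) and the standard library are available. Lean on these libraries where they do the work, as an engineer would, in place of code of your own. Each camera call takes 0.05 s, during which the arm holds its last target.

## Working session

There is one attempt and no reset: what is moved stays moved. The work goes in short steps, Python scripts to look and compute and a tool call to move; the robot and the scene stay as the last step left them, time stands still between calls to the robot, and variables do not carry over. Pictures are saved under pics/ and viewed, and the job is handed in when it is done.

Besides the shell and the picture viewer there is one more tool, called after ">>>" as name(argument=value, ...) on one line, values as JSON. send_rows: Moves the arm, as the interface text tells. Its arguments: {"type":"object","properties":{"deltas":{"type":"array","items":{"type":"array","items":{"type":"array","items":{"type":"number"}}}},"grip":{"type":"number"},"newtons":{"type":"number"}},"required":["deltas"]}

```bash
ls; mkdir -p pics; cat > h.py <<'E'
from rig import *
import numpy as np, cv2
from scipy.spatial.transform import Rotation as R
def cam(f):
    K=np.array(f["intrinsics"]);p=np.array(f["position"]);a=np.array(f["attitude"])
    Rm=a if a.shape==(3,3) else R.from_euler('xyz',a,degrees=True).as_matrix()
    return K,p,Rm
def ray(f,u,v,z):
    K,p,Rm=cam(f); d=Rm@np.linalg.inv(K)@np.array([u,v,1.]); return p+d*(z-p[2])/d[2]
def proj(f,X):
    K,p,Rm=cam(f); c=K@(Rm.T@(np.array(X,float)-p)); return c[:2]/c[2]
def save(f,n,crop=None,s=1):
    im=f["img"][:,:,::-1]
    if crop: l,t,r,b=crop; im=im[t:b,l:r]
    cv2.imwrite("pics/"+n,cv2.resize(im,None,fx=s,fy=s,interpolation=cv2.INTER_CUBIC))
E
python3 - <<'E'
from h import *
print(observe())
for n in("scene","top"):
    f=grab_frame(n); save(f,n+"0.png"); print(n,f["intrinsics"],f["position"],f["attitude"])
    for t in["station","syringe","oiler","bottle_b","jaw","tin","pliers","spanner"]:
        print(t,[(round(r["score"],2),list(np.round(r["bbox"]))) for r in regions_of(t,n)])
E
```

```text
pics
{'time': 0.0, 'joint_pos': array([-6.73688934e+01,  6.67140303e+00,  8.26358101e+01,  9.14439748e-05,
        9.07566679e+01, -2.16702663e+00]), 'joint_vel': array([-0.01190647,  0.06604574, -0.02193004,  0.00426882, -0.00314292,
       -0.01561016]), 'joint_efforts': array([-3.18116516e-03, -7.31980562e+01, -6.32493353e+01, -2.00204663e-04,
        6.33563439e-03, -3.04712262e-05]), 'eef_pos': array([ 0.28301822, -0.61259859,  0.2415935 ]), 'ee_rot': array([-9.00638319e+01,  2.50688805e-03, -1.55201867e+02]), 'wrist_force': array([ 0.44903477, -0.53137206, -0.76415668]), 'wrist_torque': array([-0.03704899, -0.04560075, -0.03098895]), 'opening': 0.08562626769633463}
scene [[361.23489453   0.         320.17607661]
 [  0.         361.23489453 200.96541242]
 [  0.           0.           1.        ]] [ 0.9727067  -0.1874302   0.80955375] [-1.46269772e+02 -9.22201889e-02  6.61805898e+01]
station [(0.7, [np.float64(421.0), np.float64(166.0), np.float64(445.0), np.float64(207.0)]), (0.55, [np.float64(263.0), np.float64(166.0), np.float64(456.0), np.float64(258.0)])]
syringe [(0.83, [np
[... 1411 characters left out ...]
loat64(195.0), np.float64(473.0), np.float64(240.0)])]
oiler [(0.91, [np.float64(260.0), np.float64(175.0), np.float64(280.0), np.float64(217.0)])]
bottle_b [(0.79, [np.float64(222.0), np.float64(180.0), np.float64(243.0), np.float64(198.0)]), (0.49, [np.float64(288.0), np.float64(182.0), np.float64(306.0), np.float64(206.0)])]
jaw [(0.67, [np.float64(344.0), np.float64(193.0), np.float64(378.0), np.float64(202.0)])]
tin [(0.78, [np.float64(443.0), np.float64(148.0), np.float64(470.0), np.float64(170.0)])]
pliers [(0.72, [np.float64(182.0), np.float64(211.0), np.float64(202.0), np.float64(266.0)])]
spanner [(0.63, [np.float64(195.0), np.float64(154.0), np.float64(206.0), np.float64(210.0)])]
```

View pics/scene0.png

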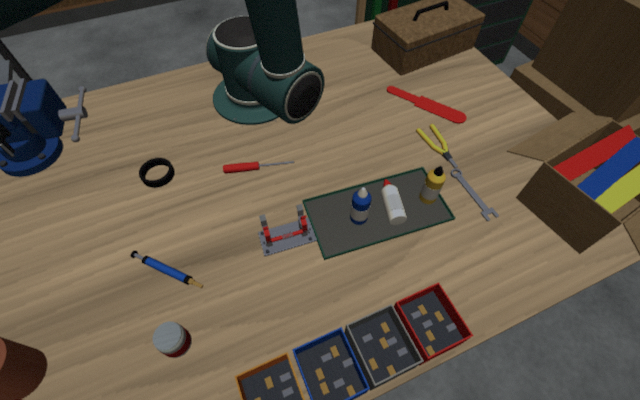

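View pics/top0.png

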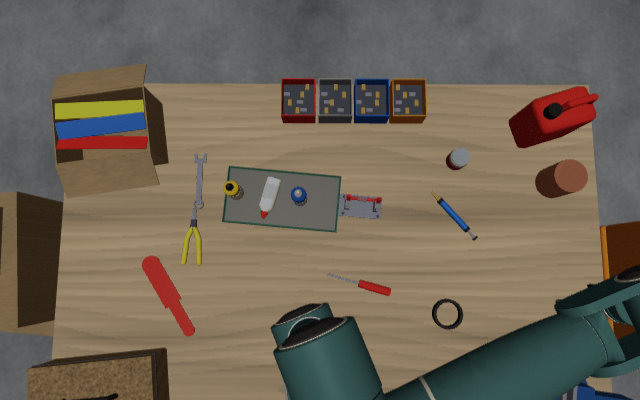

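The scene view shows the tray with blue (362,205), white lying (394,200) and yellow (433,185) bottles, the clip at about (287,232) and the syringe from (133,253) to (202,287). In the top view the syringe lies from nozzle (433,193) to disc (475,238). I'll zoom in for accurate fits.

```bash
python3 - <<'E'
from h import *
f=grab_frame("top"); save(f,"t1.png",(210,155,390,240),4.4); save(f,"t2.png",(425,140,485,245),5.5)
np.save("topimg.npy",f["img"])
f=grab_frame("scene"); save(f,"s1.png",(250,155,460,265),3.8); save(f,"s2.png",(120,240,215,300),8)
E
```

```text
(no output)
```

View pics/t1.png

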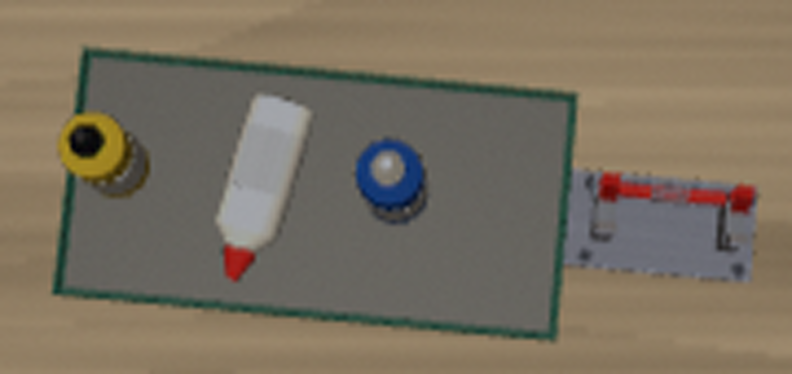

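View pics/s1.png

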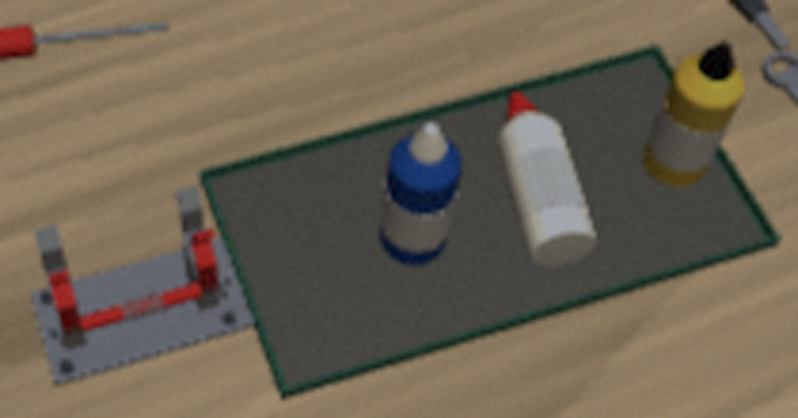

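View pics/t2.png

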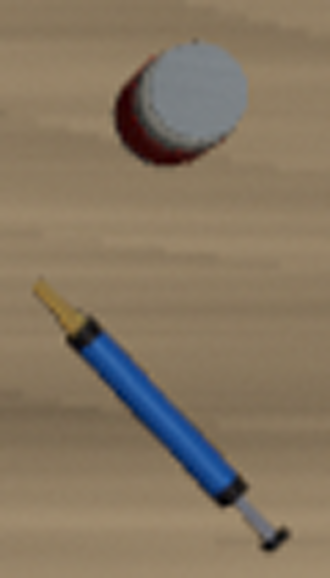

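View pics/s2.png

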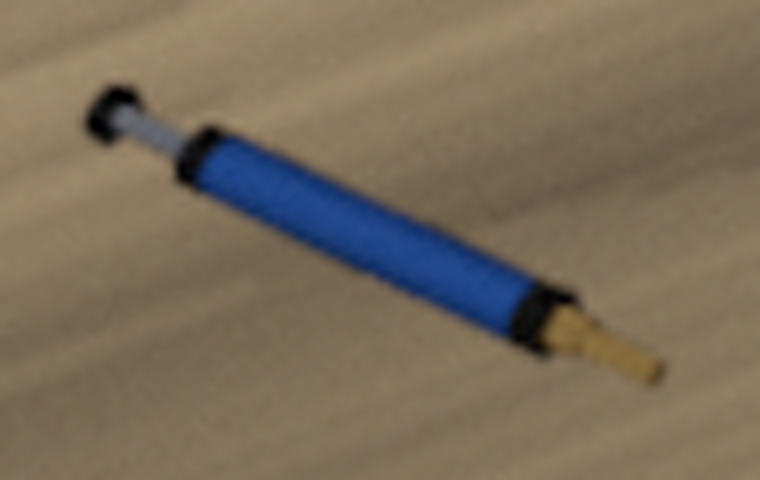

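```bash
cat > m.py <<'E'
from h import *
from scipy.optimize import least_squares
T=grab_frame("top");S=grab_frame("scene")
c=lambda p,o,s:(np.array(p)+.5)/s-.5+np.array(o)
def fit(pts):  # pts: (frame, local xyz at z, pixel)
    def res(q):
        a=np.radians(q[2]);ca,sa=np.cos(a),np.sin(a)
        return np.concatenate([proj(f,[q[0]+ca*x-sa*y,q[1]+sa*x+ca*y,z])-p for f,(x,y,z),p in pts])
    r=least_squares(res,[.45,.2,0]); return r.x,np.round(r.fun.reshape(-1,2),2)
tl=lambda p:c(p,(210,155),4.4); sl=lambda p:c(p,(250,155),3.8)
t2=lambda p:c(p,(425,140),5.5); s2=lambda p:c(p,(120,240),8)
ct=[((.09,.18),(84,48)),((.09,-.18),(577,94)),((-.09,-.18),(555,340)),((-.09,.18),(54,294))]
cs=[((-.09,-.18),(202,174)),((-.09,.18),(656,48)),((.09,.18),(778,240)),((.09,-.18),(283,396))]
P1=[(T,(*l,.01),tl(p)) for l,p in ct];P2=[(S,(*l,.01),sl(p)) for l,p in cs]
for P in(P1,P2,P1+P2):
    q,r=fit(P);print("tray",np.round(q,4),r.tolist())
a=np.radians(q[2]);Rz=np.array([[np.cos(a),-np.sin(a)],[np.sin(a),np.cos(a)]])
loc=lambda w:np.round(Rz.T@(np.array(w)[:2]-q[:2]),4)
# syringe: nozzle tip, disc end, band ends, axis at z=.01
for n,F,g,L in(("T",T,t2,[(38,286),(84,332),(232,490),(275,541)]),("S",S,s2,[(658,372),(551,320),(191,156),(108,112)])):
    W=np.array([ray(F,*g(p),.01)[:2] for p in L]);print(n,"syr",np.round(W,4).tolist(),"ctr",(W[1]+W[2])/2,"ang",np.degrees(np.arctan2(*(W[0]-W[3])[::-1])),np.linalg.norm(W[0]-W[3]),np.linalg.norm(W[1]-W[2]))
# oiler: spout tip z=.026; base centre
for n,F,g,L in(("T",T,tl,[(234,278),(285,103)]),("S",S,sl,[(516,95),(563,248)])):
    W=np.array([ray(F,*g(p),.026)[:2] for p in L]);print(n,"oil tip,base",W,loc(W[0]),loc(W[1]),np.degrees(np.arctan2(*(W[0]-W[1])[::-1])),np.linalg.norm(W[0]-W[1]))
print("caps top",[ (ray(T,*tl(p),.133)[:2],loc(ray(T,*tl(p),.133))) for p in((85,138),(386,167))])
print("caps scene",[ (ray(S,*sl(p),.133)[:2],loc(ray(S,*sl(p),.133))) for p in((722,46),(431,125))])
for l,z in(((0,-.25),.065),((0,.04),.003)): print(q[:2]+Rz@l)
E
python3 m.py
```

```text
tray [ 0.5668  0.1559 -5.1976] [[-0.37, -0.19], [0.43, -0.23], [0.38, 0.28], [-0.43, 0.09]]
tray [ 0.5683  0.1565 -5.0126] [[-1.14, -0.17], [0.37, -0.79], [1.11, 0.07], [-0.32, 0.32]]
tray [ 0.5676  0.1563 -5.0948] [[-0.56, -0.36], [0.25, -0.6], [0.3, -0.09], [-0.52, -0.08], [-1.29, -0.41], [0.26, -0.87], [0.9, 0.01], [-0.6, 0.06]]
T syr [[0.5899, -0.3173], [0.5633, -0.3429], [0.4726, -0.4246], [0.4436, -0.448]] ctr [ 0.51791116 -0.3837807 ] ang 41.773596741032456 0.19625605652588973 0.1220586922135282
S syr [[0.5904, -0.3146], [0.5624, -0.3393], [0.4673, -0.4268], [0.4424, -0.4476]] ctr [ 0.51485445 -0.3830762 ] ang 41.928365038560806 0.1989563675123856 0.12920495584356573
T oil tip,base [[0.50379203 0.21223581]
 [0.62901998 0.17836539]] [-0.0685  0.05  ] [0.0592 0.0274] 164.86531932113215 0.1297275744406734
S oil tip,base [[0.50226917 0.21534612]
 [0.62593403 0.18091501]] [-0.0703  0.053 ] [0.0559 0.0297] 164.44158567312186 0.1283686067934422
caps top [(array([0.58451276, 0.2965797 ]), array([0.0044, 0.1412])), (array([0.56585446, 0.09988837]), array([ 0.0033, -0.0564]))]
caps scene [(array([0.58509898, 0.29900766]), array([0.0047, 0.1437])), (array([0.56565472, 0.1017183 ]), array([ 0.0029, -0.0546]))]
[ 0.54541992 -0.09269845]
[0.57117295 0.19615581]
```

>>> send_rows(deltas=[[[0.257,0.816,-0.03,139.8],[0.257,0.816,-0.03,139.8],[0.257,0.816,-0.03,139.8],[0.257,0.816,-0.03,139.8],[0.257,0.816,-0.03,139.8],[0.257,0.816,-0.03,139.8],[0.257,0.816,-0.03,139.8],[0.257,0.816,-0.03,139.8],[0.257,0.816,-0.03,139.8],[0.257,0.816,-0.03,139.8]]], grip=0.064)

```text
time: 2.1
eef_pos: [0.4333, -0.1342, 0.2251]
ee_rot: [-90.0, -0.0, -68.9]
wrist_force: [0.9, -1.4, -0.8]
opening: 0.064
```

>>> send_rows(deltas=[[[0.107,0.3376,-0.04,53.5],[0.107,0.3376,-0.04,53.5],[0.107,0.3376,-0.04,53.5],[0.107,0.3376,-0.04,53.5],[0.107,0.3376,-0.04,53.5],[0.107,0.3376,-0.04,53.5],[0.107,0.3376,-0.04,53.5],[0.107,0.3376,-0.04,53.5],[0.107,0.3376,-0.04,53.5],[0.107,0.3376,-0.04,53.5]]])

```text
time: 3.1
eef_pos: [0.5401, 0.2027, 0.1852]
ee_rot: [-90.0, -0.0, -15.5]
wrist_force: [-0.2, -0.6, -0.2]
opening: 0.0637
```

>>> send_rows(deltas=[[[0,0.0005,-0.05,0],[0,0.0005,-0.1,0],[0,0.0005,-0.13,0],[0,0.0005,-0.15,0],[0,0.0005,-0.167,0],[0,0.0005,-0.167,0],[0,0.0005,-0.167,0]]])

```text
time: 3.8
eef_pos: [0.5406, 0.2027, 0.0192]
ee_rot: [-89.9, -0.1, -15.5]
wrist_force: [0.8, 0.1, 0.1]
opening: 0.0642
```

```bash
python3 - <<'E'
from h import *
o=observe();print(o["eef_pos"],o["wrist_force"])
f=grab_frame("scene"); save(f,"s3.png",(330,80,480,260),3.3)
E
```

```text
[0.54057464 0.20268063 0.01923794] [0.8191568  0.14514526 0.07870041]
```

View pics/s3.png

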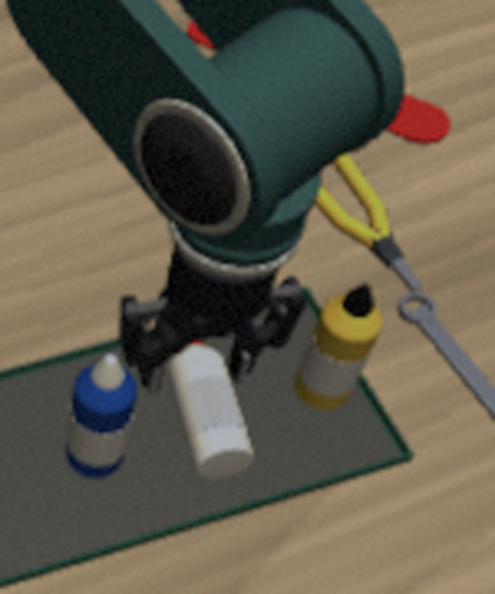

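The open fingers straddle the bottle body near its spout (about (200,355) in the crop). Both neighbours are clear, so I'm closing gently.

>>> send_rows(deltas=[[[0,0,-0.001,0],[0,0,-0.001,0],[0,0,-0.001,0],[0,0,-0.001,0],[0,0,-0.001,0]]], grip=0.042, newtons=20)

```text
time: 4.35
eef_pos: [0.5417, 0.2031, 0.0203]
ee_rot: [-89.9, -0.2, -15.5]
wrist_force: [-1.6, -2.9, 7.0]
opening: 0.0452
```

>>> send_rows(deltas=[[[0.002,-0.0005,0.006,0],[0.005,-0.0014,0.0145,0],[0.0085,-0.0023,0.0215,0],[0.0127,-0.0035,0.028,0],[0.0127,-0.0035,0.028,0]]])

```text
time: 4.85
eef_pos: [0.5554, 0.1995, 0.0495]
ee_rot: [-89.8, -0.3, -15.5]
wrist_force: [-0.3, -1.8, -2.2]
opening: 0.0454
```

```bash
python3 - <<'E'
from h import *
o=observe();print(o["eef_pos"],o["wrist_force"])
f=grab_frame("scene"); save(f,"s4.png",(330,120,480,260),4)
E
```

```text
[0.55536862 0.19954913 0.04954857] [-0.34711801 -1.81578581 -2.17794252]
```

View pics/s4.png

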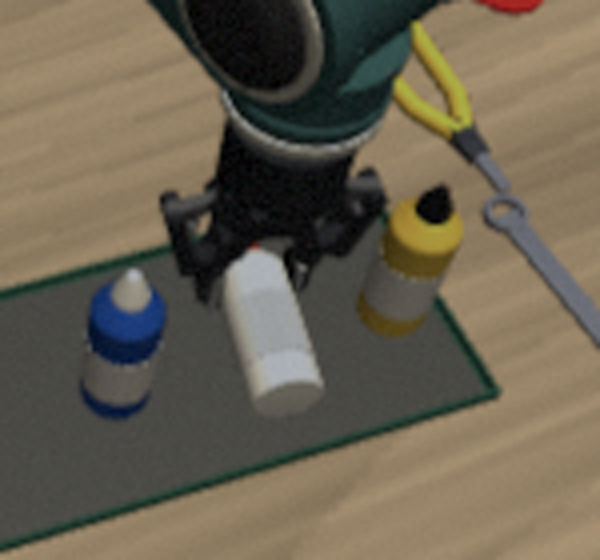

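```bash
python3 - <<'E'
from h import *
S=grab_frame("scene");c=lambda p:(np.array(p)+.5)/4-.5+np.array([330,120])
B=np.array([.6265,.1797]);u=np.array([.9643,-.2647])
print("meas base ctr",c((290,397)),"shoulder",c((255,262)))
print("lying0",proj(S,[*B,.026]))
print("lifted",proj(S,[*(B+.0132*u),.055]))
for th in(10,20):
    t=np.radians(th);e=B; ctr=e-u*0+u*(.023*np.sin(t));print(th,proj(S,[*ctr,.003+.023*np.cos(t)]))
E
```

```text
meas base ctr [402.125 218.875] shoulder [393.375 185.125]
lying0 [397.48687595 220.23898159]
lifted [401.06472045 218.77138379]
10 [397.88253644 221.66342035]
20 [398.21726907 223.19069628]
```

>>> send_rows(deltas=[[[0,0,0,0],[0,0,0,0]]], grip=0.0452)

```text
time: 5.15
eef_pos: [0.5541, 0.1995, 0.0477]
ee_rot: [-89.9, -0.2, -15.5]
wrist_force: [-0.7, -1.4, -2.2]
opening: 0.0454
```

```bash
cat > look.py <<'E'
from h import *
import sys
o=observe();print(o["time"],o["eef_pos"],o["wrist_force"],o["wrist_torque"],o["opening"])
f=grab_frame("scene"); save(f,sys.argv[1],(330,120,480,260),4)
E
python3 look.py s5.png
```

```text
5.15 [0.55409418 0.19947261 0.04774374] [-0.69287418 -1.43770458 -2.19266196] [ 0.01227574  0.09117969 -0.02623491] 0.04535128724634379
```

View pics/s5.png

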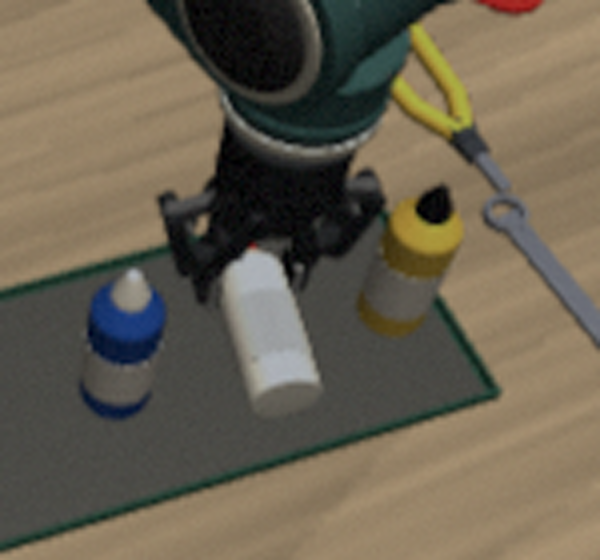

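>>> send_rows(deltas=[[[0,0,0,0],[0,0,0,0]]], grip=0.0456)

```text
time: 5.4
eef_pos: [0.554, 0.1995, 0.0477]
ee_rot: [-89.9, -0.2, -15.5]
wrist_force: [-0.3, -0.6, -0.0]
opening: 0.0456
```

```bash
python3 look.py s6.png
```

```text
5.4 [0.55404236 0.19949453 0.04772872] [-0.34439911 -0.61309668 -0.02155668] [-0.03623951  0.04937169 -0.03031868] 0.04559877085650783
```

View pics/s6.png

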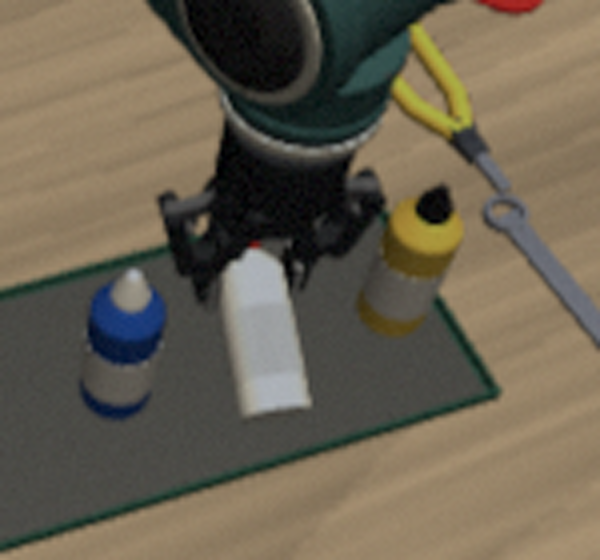

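>>> send_rows(deltas=[[[0,0,0,0],[0,0,0,0],[0.005,-0.0014,0.008,0],[0.014,-0.004,0.018,0],[0.022,-0.006,0.027,0],[0.022,-0.006,0.027,0]]], grip=0.0448)

```text
time: 6.05
eef_pos: [0.5781, 0.1933, 0.0769]
ee_rot: [-89.8, -0.4, -15.5]
wrist_force: [0.6, -0.2, -1.7]
opening: 0.0454
```

>>> send_rows(deltas=[[[0,0,0,0],[0,0,0,0]]], grip=0.0455)

```text
time: 6.25
eef_pos: [0.578, 0.1933, 0.0768]
ee_rot: [-89.8, -0.4, -15.5]
wrist_force: [-0.1, 0.2, -2.5]
opening: 0.0457
```

```bash
python3 look.py s7.png
```

```text
6.25 [0.57804898 0.19325026 0.07681668] [-0.10944629  0.20653982 -2.51339258] [0.01553597 0.0437935  0.00299678] 0.04572852203068768
```

View pics/s7.png

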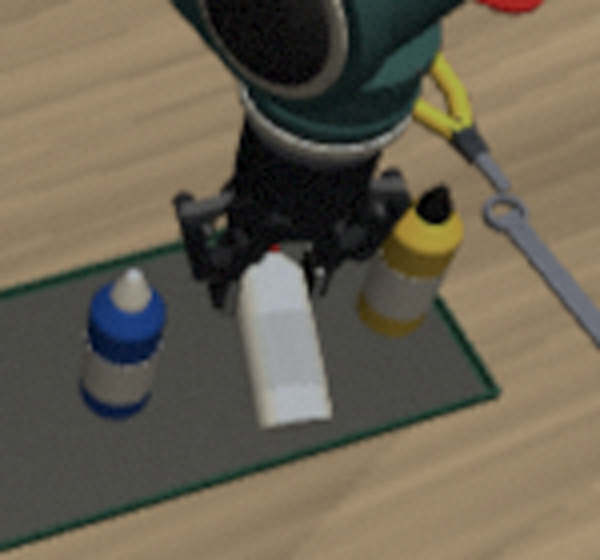

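>>> send_rows(deltas=[[[0,0,0,0],[0,0,0,0],[0,0,0,0]]], grip=0.0457)

```text
time: 6.6
eef_pos: [0.5778, 0.1934, 0.077]
ee_rot: [-89.8, -0.3, -15.5]
wrist_force: [-2.7, 0.6, 4.5]
opening: 0.0456
```

```bash
python3 look.py s8.png
```

```text
6.6 [0.57776639 0.19344796 0.07699055] [-2.71608514  0.55907763  4.54851481] [ 0.01904844  0.55353553 -0.0018477 ] 0.04556954826730166
```

View pics/s8.png

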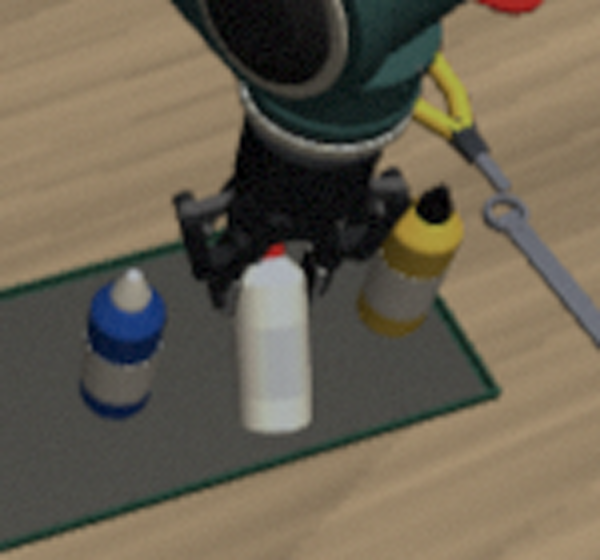

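>>> send_rows(deltas=[[[0,0,0,0],[0,0,0,0],[0,0,0.01,0],[0,0,0.024,0],[0,0,0.024,0]]], grip=0.0448)

```text
time: 7.15
eef_pos: [0.5788, 0.1937, 0.1038]
ee_rot: [-89.7, -0.5, -15.5]
wrist_force: [-0.3, 0.3, -2.0]
opening: 0.0449
```

>>> send_rows(deltas=[[[0,0,0,0],[0,0,0,0],[0,0,0,0]]], grip=0.0456)

```text
time: 7.45
eef_pos: [0.5787, 0.1936, 0.1035]
ee_rot: [-89.7, -0.5, -15.5]
wrist_force: [0.8, -0.2, -2.1]
opening: 0.0457
```

```bash
python3 look.py s9.png
```

```text
7.45 [0.57872608 0.19361023 0.10352096] [ 0.84091772 -0.20183902 -2.11923695] [ 0.03309598  0.05083537 -0.02917308] 0.04569812711665229
```

View pics/s9.png

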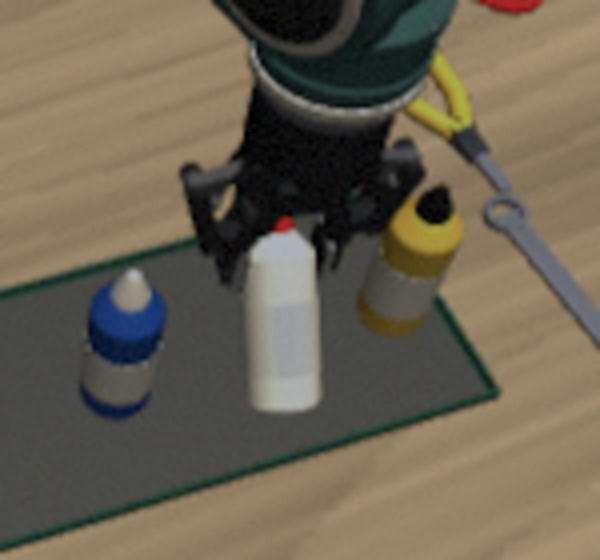

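>>> send_rows(deltas=[[[0,0,0,0],[0,0,0,0],[0,0,0,0]]], grip=0.0457)

```text
time: 7.8
eef_pos: [0.5786, 0.1936, 0.1033]
ee_rot: [-89.7, -0.5, -15.5]
wrist_force: [-0.4, 0.4, -1.5]
opening: 0.0457
```

```bash
python3 look.py s10.png
```

```text
7.8 [0.57862724 0.193592   0.10327065] [-0.38841845  0.4060287  -1.51096205] [-0.05180206  0.05083884  0.05170578] 0.04568724175900744
```

View pics/s10.png

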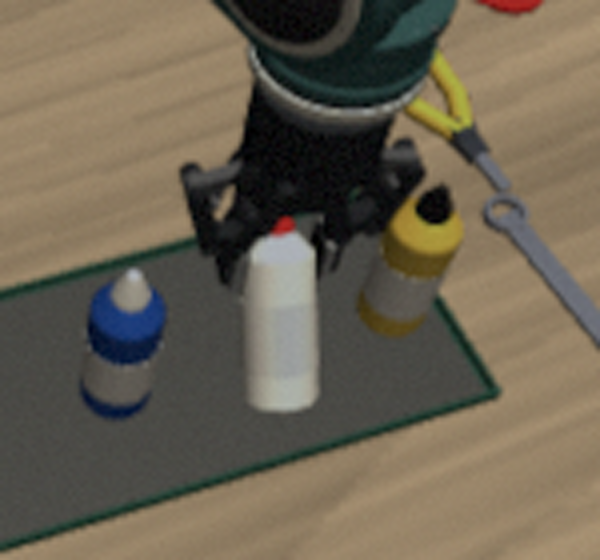

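>>> send_rows(deltas=[[[0,0,0,0],[0,0,0,0],[0,0,0,0]]], grip=0.0458)

```text
time: 8.15
eef_pos: [0.5786, 0.1936, 0.1033]
ee_rot: [-89.7, -0.5, -15.5]
wrist_force: [0.2, 0.5, -2.4]
opening: 0.046
```

```bash
python3 look.py s11.png
```

```text
8.15 [0.57864594 0.19359157 0.1033018 ] [ 0.15207431  0.46820536 -2.40200003] [ 0.04024574  0.06455503 -0.03207626] 0.045962523196611135
```

View pics/s11.png

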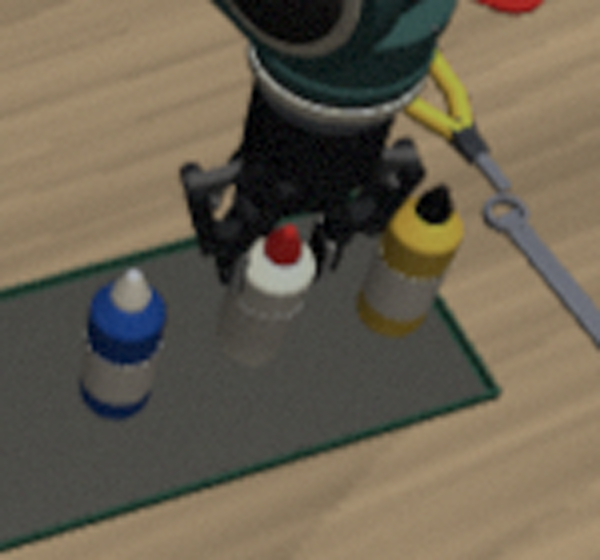

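>>> send_rows(deltas=[[[-0.003,0.001,0,0],[-0.0055,0.003,0,0],[-0.0055,0.003,0,0]]], grip=0.0452)

```text
time: 8.5
eef_pos: [0.5728, 0.1969, 0.1034]
ee_rot: [-89.7, -0.5, -15.5]
wrist_force: [0.4, 0.4, -2.1]
opening: 0.0454
```

```bash
python3 look.py s12.png; python3 -c "
from h import *
f=grab_frame('top');save(f,'t12.png',(210,155,390,240),4.4)"
```

```text
8.5 [0.57278677 0.19689486 0.10336773] [ 0.35682966  0.39322337 -2.07531397] [-0.09491506  0.01160453  0.01201171] 0.04541507367181117
```

View pics/s12.png

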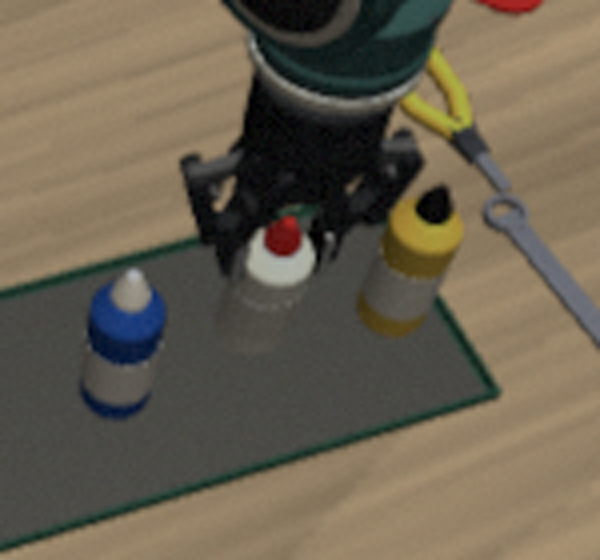

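View pics/t12.png

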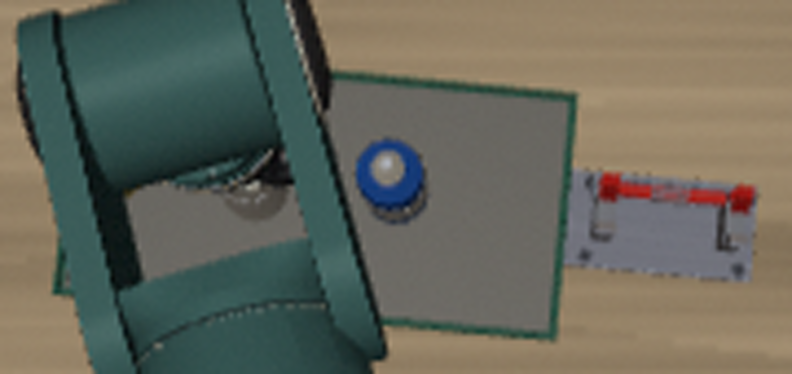

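```bash
python3 - <<'E'
from h import *
S=grab_frame("scene");T=grab_frame("top");
c=lambda p:(np.array(p)+.5)/4-.5+np.array([330,120]);t=lambda p:(np.array(p)+.5)/4.4-.5+np.array([210,155])
for z in(.015,.02,.025):print(z,"base S",ray(S,*c((247,336)),z)[:2],"T",ray(T,*t((256,197)),z)[:2])
for z in(.14,.145,.15):print(z,"tip S",ray(S,*c((289,220)),z)[:2])
E
```

```text
0.015 base S [0.57112508 0.19615732] T [0.56299175 0.19917562]
0.02 base S [0.57365217 0.19374346] T [0.56226586 0.19854565]
0.025 base S [0.57617926 0.19132961] T [0.56153997 0.19791568]
0.14 tip S [0.57340677 0.19933918]
0.145 tip S [0.57638861 0.19645091]
0.15 tip S [0.57937044 0.19356265]
```

>>> send_rows(deltas=[[[0,0,-0.006,0],[0,0,-0.01,0],[0,0,-0.012,0],[0,0,-0.013,0],[0,0,-0.014,0]]])

```text
time: 9.2
eef_pos: [0.5741, 0.197, 0.0913]
ee_rot: [-89.6, -0.6, -15.5]
wrist_force: [-3.7, -0.8, 18.5]
opening: 0.0452
```

>>> send_rows(deltas=[[[-0.001,0,0.0005,0],[-0.001,0,0.0005,0],[-0.001,0,0.0005,0]]], grip=0.0462)

```text
time: 9.5
eef_pos: [0.573, 0.1969, 0.0916]
ee_rot: [-89.6, -0.6, -15.5]
wrist_force: [-0.2, -0.5, -0.6]
opening: 0.0464
```

```bash
python3 look.py s13.png
```

```text
9.5 [0.57301169 0.19692706 0.09156415] [-0.24912724 -0.45820464 -0.64409836] [-0.1116689  -0.01092823  0.03581651] 0.046369040050939246
```

View pics/s13.png

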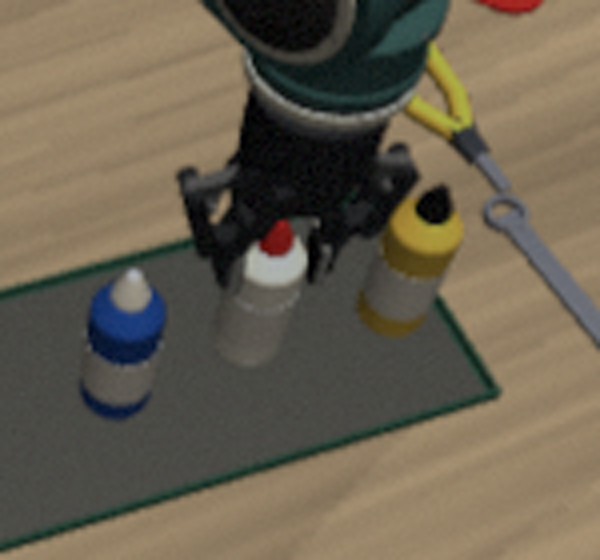

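```bash
cat > b.py <<'E'
from h import *
S=grab_frame("scene")
a=np.radians(-5.1);q=np.array([.5676,.1563]);Rz=np.array([[np.cos(a),-np.sin(a)],[np.sin(a),np.cos(a)]])
# fit standing bottle: render silhouette bbox from masks vs projected cylinder
def sil(l):
    P=[]
    w=q+Rz@np.array(l)
    for z,r in((.003,.023),(.098,.023),(.133,.003)):
        for t in np.linspace(0,2*np.pi,40): P.append(proj(S,[w[0]+r*np.cos(t),w[1]+r*np.sin(t),z]))
    P=np.array(P);return np.r_[P.min(0),P.max(0)]
from scipy.optimize import least_squares
for n in("oiler","bottle_b"):
    for r in regions_of(n,"scene")[:2]:
        if r["score"]<.5: continue
        bb=np.array(r["bbox"],float)
        o=[];
        for l0 in((0,.04),(0,-.06),(0,.14)):
            s=least_squares(lambda l:(sil(l)-bb)[[0,2,3]],l0);o.append((s.cost,s.x))
        s=min(o,key=lambda x:x[0]);print(n,r["score"],bb,np.round(s[1],4),s[0],q+Rz@s[1])
E
python3 b.py
```

```text
oiler 0.55 [382.  174.1 406.6 213.1] [-0.0009  0.0407] 0.0012064277038782933 [0.57030426 0.19688806]
bottle_b 0.6 [418.7 166.1 444.7 203.8] [0.0034 0.1451] 0.48762942217638544 [0.58385608 0.30050141]
bottle_b 0.6 [348.2 183.  373.3 223.6] [ 0.0014 -0.0524] 2.416319418843918 [0.56438828 0.10401655]
```

>>> send_rows(deltas=[[[0,0,0,0],[0,0,0,0],[0,0,0.0,0],[0,0,0.03,0],[0,0,0.07,0],[0,0,0.12,0],[0,0,0.12,0]]], grip=0.06)

```text
time: 10.4
eef_pos: [0.5748, 0.1975, 0.2191]
ee_rot: [-89.4, -1.1, -15.5]
wrist_force: [0.9, 0.8, -0.1]
opening: 0.06
```

```bash
python3 look.py s14.png; python3 b.py
```

```text
10.4 [0.57482306 0.19747671 0.21911648] [ 0.87954259  0.82941597 -0.05311863] [ 0.00569478 -0.0268504   0.01699154] 0.059997304203967164
oiler 0.88 [380.5 171.  405.  213.2] [-0.0019  0.0368] 0.002692898972611721 [0.56898482 0.19311875]
bottle_b 0.91 [418.7 165.7 445.1 204.5] [0.0056 0.1445] 0.27621056991421583 [0.58598601 0.29972219]
bottle_b 0.76 [346.6 182.8 372.1 226.5] [ 0.0083 -0.0589] 3.0926625780707675 [0.57064606 0.09687941]
```

View pics/s14.png

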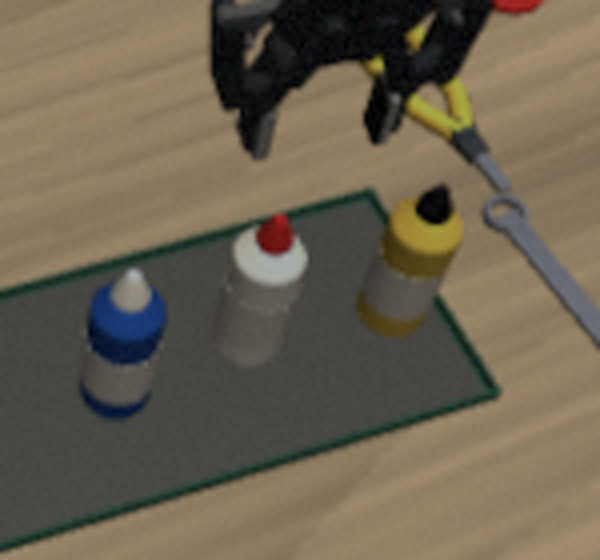

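>>> send_rows(deltas=[[[-0.058,-0.58,-0.015,-122.6],[-0.058,-0.58,-0.015,-122.6],[-0.058,-0.58,-0.015,-122.6],[-0.058,-0.58,-0.015,-122.6],[-0.058,-0.58,-0.015,-122.6],[-0.058,-0.58,-0.015,-122.6],[-0.058,-0.58,-0.015,-122.6],[-0.058,-0.58,-0.015,-122.6],[-0.058,-0.58,-0.015,-122.6],[-0.058,-0.58,-0.015,-122.6]]])

```text
time: 11.6
eef_pos: [0.522, -0.3022, 0.196]
ee_rot: [-89.8, -0.5, -101.8]
wrist_force: [0.9, -0.1, 0.0]
opening: 0.06
```

>>> send_rows(deltas=[[[-0.0055,-0.0805,-0.06,-36.3],[-0.0055,-0.0805,-0.06,-36.3],[-0.0055,-0.0805,-0.06,-36.3],[-0.0055,-0.0805,-0.06,-36.3],[-0.0055,-0.0805,-0.06,-36.3],[-0.0055,-0.0805,-0.06,-36.3]]], grip=0.045)

```text
time: 12.2
eef_pos: [0.5159, -0.3824, 0.1342]
ee_rot: [-89.9, -0.5, -138.2]
wrist_force: [-0.6, 0.6, -0.7]
opening: 0.0451
```

```bash
python3 - <<'E'
from h import *
o=observe();print(o["eef_pos"],o["ee_rot"],o["joint_pos"])
f=grab_frame("scene"); save(f,"s15.png",(100,140,260,300),3.7)
f=grab_frame("top"); save(f,"t15.png",(210,140,500,260),2.7)
E
```

```text
[ 0.51594987 -0.38244961  0.13420736] [ -89.90402738   -0.52067923 -138.16652841] [-38.5934448    5.40982354  94.06090339  -0.53671645  80.52163549
   9.66099675]
```

View pics/s15.png

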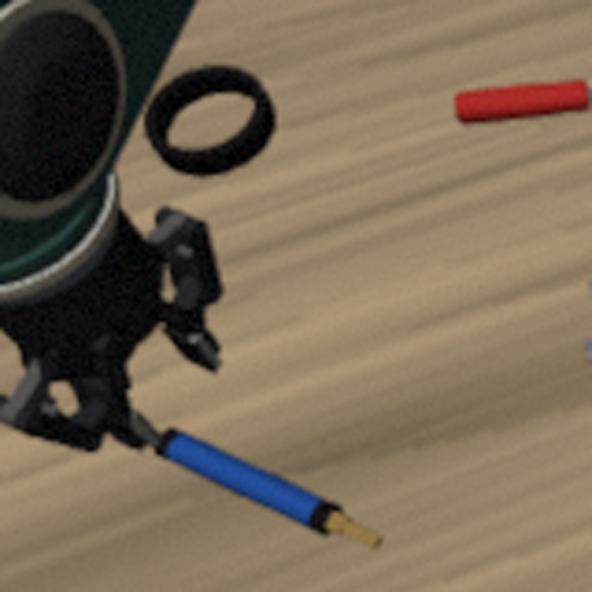

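View pics/t15.png

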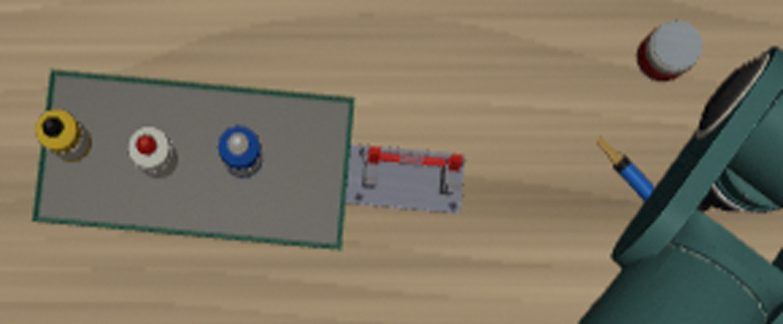

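```bash
python3 - <<'E'
from h import *
T=grab_frame("top"); save(T,"t16.png",(210,155,310,235),8)
a=np.radians(-5.1);q=np.array([.5676,.1563]);Rz=np.array([[np.cos(a),-np.sin(a)],[np.sin(a),np.cos(a)]])
for p in((52,127),(147,144),(239,142)):
    u=(np.array(p)+.5)/2.7-.5+np.array([210,140]); print(u,Rz.T@(ray(T,*u,.13)[:2]-q))
E
```

```text
[228.94444444 186.72222222] [0.00268644 0.14162996]
[264.12962963 193.01851852] [-0.00630116  0.03884213]
[298.2037037  192.27777778] [ 0.00481191 -0.0585164 ]
```

View pics/t16.png

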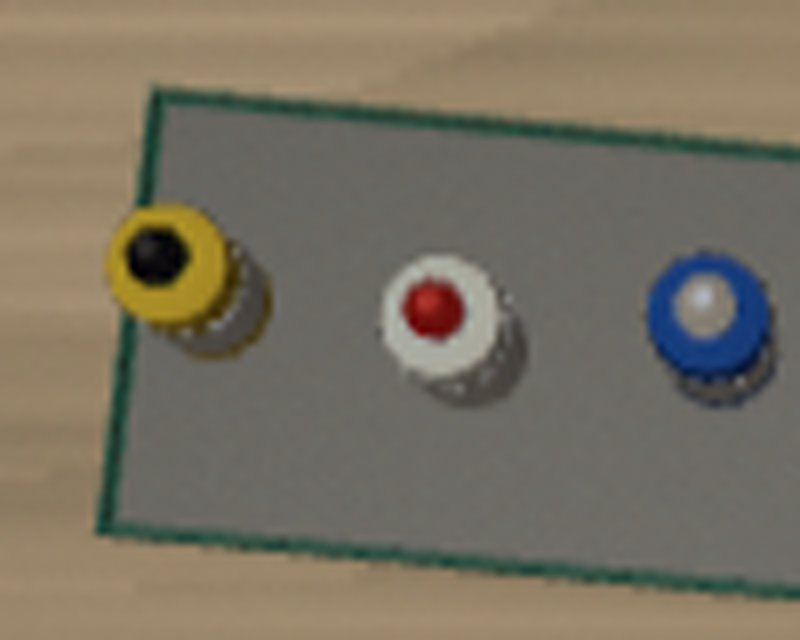

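The top view shows the white bottle standing, but its spout at (264,193) sits about 6 mm robot-side of the row line, while its neighbours are about +3 to +4 mm. There's plenty of time, so I'll regrip it across x and shift it before doing the syringe.

>>> send_rows(deltas=[[[0,0.02,0.05,8],[0.049,0.578,0.09,43.1],[0.049,0.578,0.09,43.1],[0.049,0.578,0.09,43.1],[0.049,0.578,0.09,43.1],[0.049,0.578,0.09,43.1],[0.049,0.578,0.09,43.1],[0.049,0.578,0.09,43.1],[0.049,0.578,0.09,43.1],[0.049,0.578,0.09,43.1]]], grip=0.064)

```text
time: 13.35
eef_pos: [0.555, 0.0855, 0.2168]
ee_rot: [-89.8, -0.5, -94.8]
wrist_force: [1.2, 0.6, 0.8]
opening: 0.0639
```

>>> send_rows(deltas=[[[0.01,0.11,0.003,0],[0.01,0.11,0.003,0],[0.01,0.11,0.003,0],[0.01,0.11,0.003,0],[0.01,0.11,0.003,0]]])

```text
time: 13.85
eef_pos: [0.5649, 0.195, 0.2195]
ee_rot: [-89.8, -0.5, -94.8]
wrist_force: [0.5, -0.5, 0.2]
opening: 0.0641
```

```bash
python3 look.py s17.png
```

```text
13.85 [0.56490863 0.19497302 0.219531  ] [ 0.49738806 -0.53862407  0.17978984] [ 0.04600413  0.04197535 -0.021547  ] 0.06408789277942685
```

View pics/s17.png

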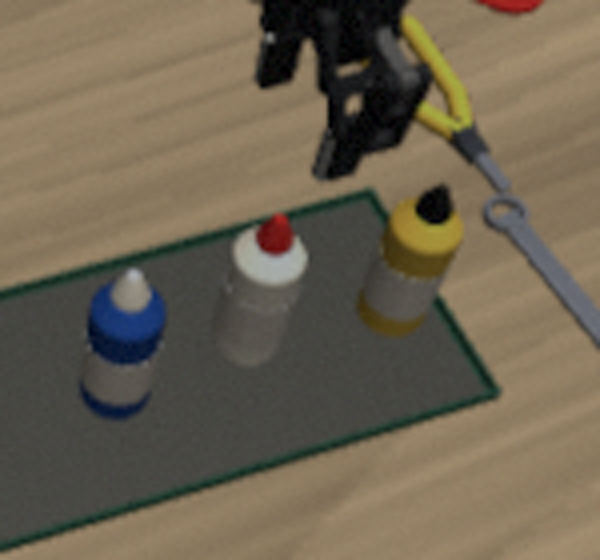

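>>> send_rows(deltas=[[[0,0,-0.04,0],[0,0,-0.08,0],[0,0,-0.11,0],[0,0,-0.1265,0],[0,0,-0.1265,0]]])

```text
time: 14.4
eef_pos: [0.5643, 0.1933, 0.0913]
ee_rot: [-90.0, -0.6, -94.9]
wrist_force: [-0.1, -0.2, 0.8]
opening: 0.0642
```

>>> send_rows(deltas=[[[0,0,0,0],[0,0,0,0],[0,0,0,0],[0,0,0,0],[0,0,0.0,0]]], grip=0.0445, newtons=25)

```text
time: 14.9
eef_pos: [0.5651, 0.1934, 0.0931]
ee_rot: [-89.8, -0.6, -94.9]
wrist_force: [-0.3, -1.3, 7.6]
opening: 0.045
```

```bash
python3 look.py s18.png
```

```text
14.9 [0.56509888 0.19336013 0.09313166] [-0.3155479  -1.27730164  7.55386429] [-0.26601953  0.11080268 -0.03000215] 0.04502784087531734
```

View pics/s18.png

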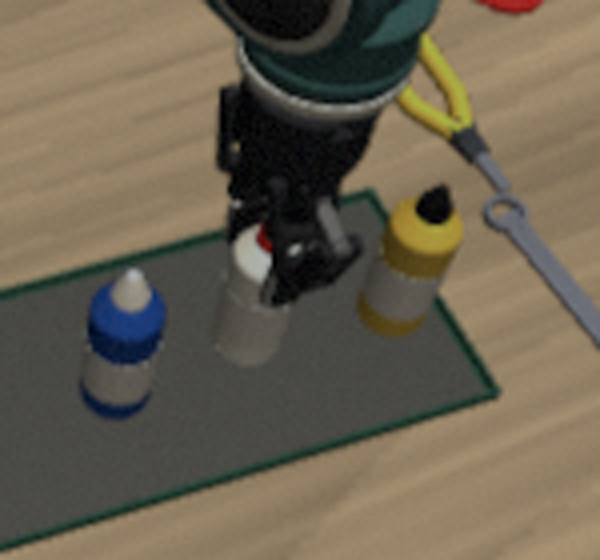

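>>> send_rows(deltas=[[[0,0,0.003,0],[0.0,0,0.006,0],[0.004,0,0.006,0],[0.008,0.001,0.006,0],[0.008,0.001,0.005,0],[0.008,0.001,0.0035,0],[0.008,0.001,0.002,0],[0.008,0.001,0.001,0]]])

```text
time: 15.75
eef_pos: [0.5729, 0.1943, 0.0937]
ee_rot: [-89.8, -0.6, -94.9]
wrist_force: [-0.8, 0.4, -0.9]
opening: 0.045
```

>>> send_rows(deltas=[[[0,0,-0.0005,0],[0,0,-0.001,0],[0,0,-0.0015,0],[0,0,-0.0015,0]]])

```text
time: 16.15
eef_pos: [0.5731, 0.1944, 0.0931]
ee_rot: [-89.8, -0.6, -94.9]
wrist_force: [-0.9, -2.0, 5.8]
opening: 0.0447
```

Contact. I'll release slowly and rise.

>>> send_rows(deltas=[[[0,0,0,0],[0,0,0,0],[0,0,0.0,0],[0,0,0.03,0],[0,0,0.07,0],[0,0,0.12,0],[0,-0.02,0.125,0],[0,-0.07,0.125,0]]], grip=0.064)

```text
time: 16.95
eef_pos: [0.5736, 0.1259, 0.2203]
ee_rot: [-89.6, -0.5, -94.7]
wrist_force: [0.2, -1.1, 0.5]
opening: 0.0642
```

>>> send_rows(deltas=[[[-0.04,-0.46,0,-43.3],[-0.04,-0.46,0,-43.3],[-0.04,-0.46,0,-43.3],[-0.04,-0.46,0,-43.3],[-0.04,-0.46,0,-43.3],[-0.04,-0.46,0,-43.3],[-0.04,-0.46,0,-43.3],[-0.04,-0.46,0,-43.3],[-0.04,-0.46,0,-43.3],[-0.04,-0.46,0,-43.3]]], grip=0.045)

```text
time: 17.95
eef_pos: [0.5325, -0.3383, 0.2197]
ee_rot: [-89.6, -0.5, -138.2]
wrist_force: [-0.0, 0.3, -0.3]
opening: 0.0448
```

```bash
python3 - <<'E'
from h import *
T=grab_frame("top"); save(T,"t19.png",(210,155,310,235),8)
f=grab_frame("scene"); save(f,"s19.png",(120,140,460,300),2.3)
E
```

```text
(no output)
```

View pics/t19.png

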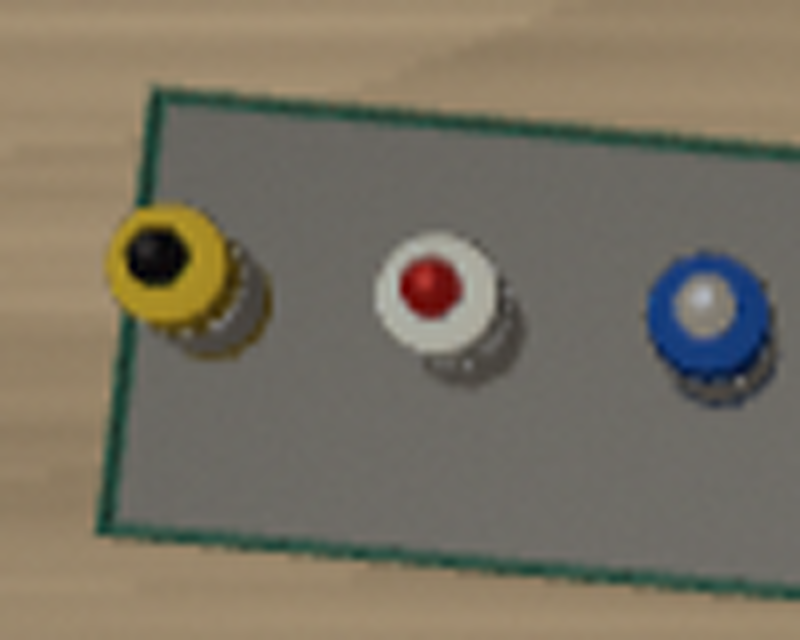

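View pics/s19.png

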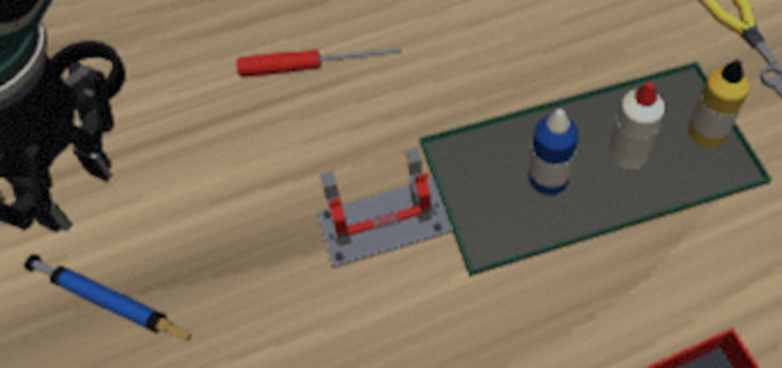

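>>> send_rows(deltas=[[[-0.016,-0.0444,-0.03,0],[-0.016,-0.0444,-0.08,0],[-0.016,-0.0444,-0.13,0],[-0.016,-0.0444,-0.165,0],[-0.016,-0.0444,-0.165,0],[-0.016,-0.0444,-0.165,0]]])

```text
time: 18.65
eef_pos: [0.5178, -0.3791, 0.0559]
ee_rot: [-89.7, -0.5, -138.1]
wrist_force: [-0.0, 0.5, 0.8]
opening: 0.0447
```

```bash
python3 - <<'E'
from h import *
o=observe();print(o["eef_pos"],o["ee_rot"])
f=grab_frame("scene"); save(f,"s20.png",(100,190,240,310),5)
E
```

```text
[ 0.517793   -0.3791296   0.05592008] [ -89.67651279   -0.46946269 -138.0899176 ]
```

View pics/s20.png

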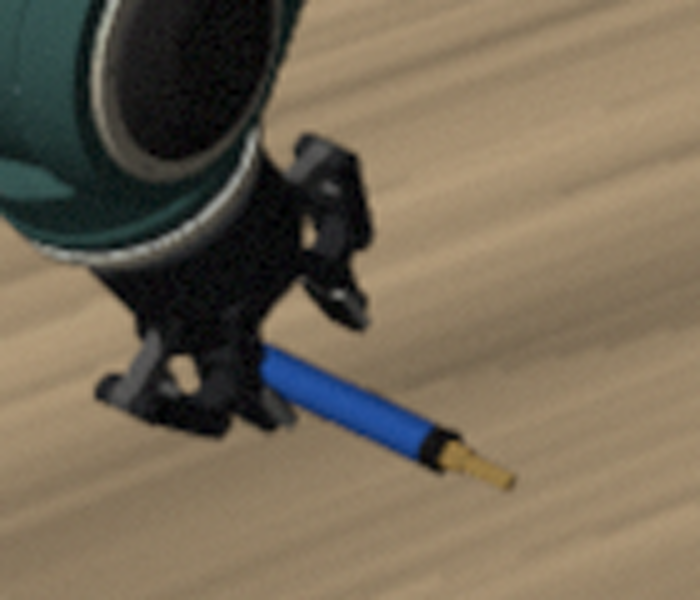

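>>> send_rows(deltas=[[[-0.0013,-0.0036,-0.015,0],[-0.0013,-0.0036,-0.03,0],[-0.0013,-0.0036,-0.039,0],[-0.0013,-0.0036,-0.042,0],[-0.0013,-0.0036,-0.042,0]]])

```text
time: 19.2
eef_pos: [0.5168, -0.3833, 0.0147]
ee_rot: [-89.6, -0.5, -138.1]
wrist_force: [-0.0, -1.2, -0.2]
opening: 0.0454
```

```bash
python3 - <<'E'
from h import *
o=observe();print(o["eef_pos"],o["ee_rot"],o["wrist_force"])
f=grab_frame("scene"); save(f,"s21.png",(100,190,240,310),5)
E
```

```text
[ 0.51678131 -0.38327443  0.01470766] [ -89.59479748   -0.45866075 -138.10172213] [-0.01205278 -1.18723327 -0.15171757]
```

View pics/s21.png

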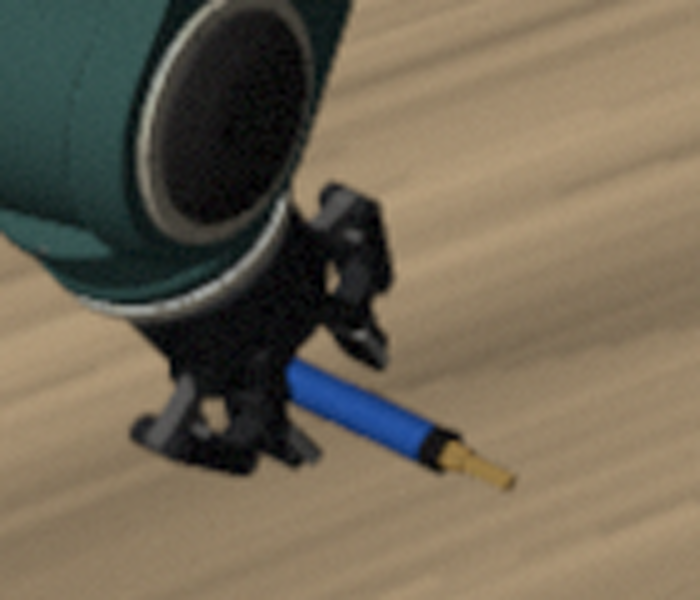

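The fingers straddle the barrel, so I'm closing.

>>> send_rows(deltas=[[[0,0,0,0],[0,0,0,0],[0,0,0,0],[0,0,0,0],[0,0,0.0,0],[0,0,0.0,0]]], grip=0.01, newtons=70)

```text
time: 19.85
eef_pos: [0.5173, -0.3837, 0.016]
ee_rot: [-89.5, -0.4, -138.1]
wrist_force: [-0.6, 0.0, 6.3]
opening: 0.0174
```

>>> send_rows(deltas=[[[0,0,0.02,0],[0,0,0.06,0],[0,0.02,0.11,0],[0.01,0.08,0.15,10],[0.028,0.2,0.155,43],[0.028,0.2,0.155,43],[0.028,0.2,0.155,43],[0.028,0.2,0.155,43],[0.028,0.2,0.155,43],[0.028,0.2,0.155,43]]])

```text
time: 20.85
eef_pos: [0.5452, -0.184, 0.1709]
ee_rot: [-89.5, -0.4, -95.4]
wrist_force: [0.0, 0.1, -2.0]
opening: 0.0174
```

```bash
python3 - <<'E'
from h import *
o=observe();print(o["eef_pos"],o["ee_rot"],o["wrist_force"],o["opening"])
f=grab_frame("scene"); save(f,"s22.png",(170,110,330,270),3.7)
f=grab_frame("top"); save(f,"t22.png",(320,130,460,240),5)
E
```

```text
[ 0.54517852 -0.18397447  0.17085827] [-89.50278178  -0.44227277 -95.38208369] [ 0.04909932  0.07050646 -1.9612676 ] 0.017406146827890694
```

View pics/s22.png

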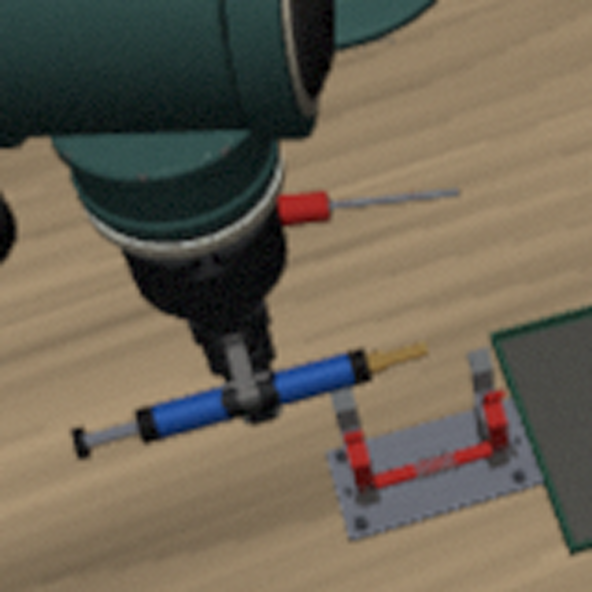

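View pics/t22.png

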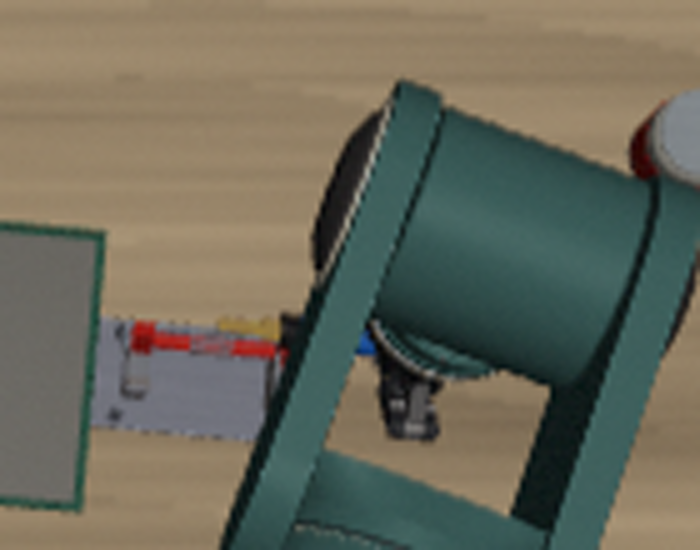

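```bash
cat > n.py <<'E'
from h import *
from scipy.optimize import least_squares
S=grab_frame("scene");T=grab_frame("top")
sc=lambda p:(np.array(p)+.5)/3.7-.5+np.array([170,110]);tc=lambda p:(np.array(p)+.5)/5-.5+np.array([320,130])
t1=lambda p:(np.array(p)+.5)/4.4-.5+np.array([210,155]);s1=lambda p:(np.array(p)+.5)/3.8-.5+np.array([250,155])
a=np.radians(-5.1);q=np.array([.5676,.1563]);Rz=np.array([[np.cos(a),-np.sin(a)],[np.sin(a),np.cos(a)]])
print("foot corners seen in local")
for n,F,g,L in(("T",T,t1,[(757,186),(751,283)]),("S",S,s1,[(34,294),(55,383)])):
    for p in L: print(n,Rz.T@(ray(F,*g(p),.006)[:2]-q))
obs=[(S,.1,sc((427,349))),(S,.065,sc((362,366))),(S,-.065,sc((147,425))),(S,-.1,sc((81,443)))]
def res(x,O):
    y,p=np.radians(x[3:]);d=np.array([np.cos(y)*np.cos(p),np.sin(y)*np.cos(p),np.sin(p)])
    return np.concatenate([proj(F,x[:3]+s*d)-u for F,s,u in O])
O=obs+[(T,.1,tc((219,326)))]
z0=.168
for fixz in(True,False):
    if fixz: r=least_squares(lambda v:res(np.r_[v[:2],z0,v[2:]],O),[.545,-.184,84,0]);print("fixz",np.round(r.x,4))
    else: r=least_squares(lambda v:res(v,O),[.545,-.184,z0,84,0]);print("free",np.round(r.x,4))
    print(np.round(r.fun.reshape(-1,2),2).tolist())
E
python3 n.py
```

```text
foot corners seen in local
T [ 0.03366533 -0.31425203]
T [-0.03666536 -0.31520767]
S [-0.0341206  -0.31081461]
S [ 0.03341972 -0.3130628 ]
fixz [ 0.548  -0.1831 85.05   -0.3329]
[[0.36, -0.62], [1.93, -0.79], [-1.83, 0.34], [-1.35, 0.26], [-1.12, -0.78]]
free [ 0.5394 -0.1842  0.1542 80.8459  5.7014]
[[-0.81, 0.1], [0.84, -0.15], [-0.92, 0.24], [0.6, -0.17], [-0.36, -0.1]]
```

```bash
cat >> n.py <<'E'
print("jaw tops T",[Rz.T@(ray(T,*t1(p),.102)[:2]-q) for p in((610,185),(742,197))])
c=lambda p:(np.array(p)+.5)/3.7-.5+np.array([170,110])
print("jaw tops S",[Rz.T@(ray(S,*c(p),.102)[:2]-q) for p in((355,438),(493,399))])
print("fork tops S (-x wall, z .099)",[Rz.T@(ray(S,*c(p),.099)[:2]-q) for p in((344,398),(480,357))])
E
python3 n.py | tail -3
```

```text
jaw tops T [array([ 0.00967063, -0.20441152]), array([ 0.00965987, -0.29301127])]
jaw tops S [array([ 0.01690097, -0.29306031]), array([ 0.01730845, -0.20567305])]
fork tops S (-x wall, z .099) [array([-0.01473073, -0.29260595]), array([-0.01674214, -0.20386719])]
```

>>> send_rows(deltas=[[[0.0003,0.03,0,0.3],[0.0003,0.07,0,0.3],[0.0003,0.092,-0.015,0.3],[0.0003,0.092,-0.03,0.3],[0.0003,0.092,-0.03,0.3],[0.0003,0.092,-0.03,0.3]]], newtons=90)

```text
time: 21.75
eef_pos: [0.5454, -0.0929, 0.1409]
ee_rot: [-89.5, -0.4, -95.0]
wrist_force: [0.2, 0.3, -0.2]
opening: 0.0163
```

```bash
python3 - <<'E'
from h import *
o=observe();print(o["eef_pos"],o["ee_rot"],o["wrist_force"],o["opening"])
f=grab_frame("scene"); save(f,"s23.png",(220,150,340,270),5)
f=grab_frame("top"); save(f,"t23.png",(320,150,420,230),7)
E
```

```text
[ 0.5454478  -0.09294115  0.14086897] [-89.53722913  -0.44222895 -94.98467348] [ 0.18196016  0.29197522 -0.24416329] 0.01630344198022289
```

View pics/s23.png

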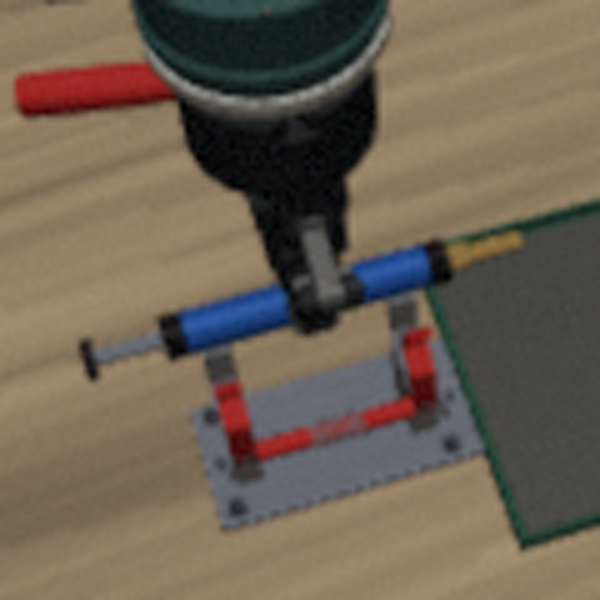

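View pics/t23.png

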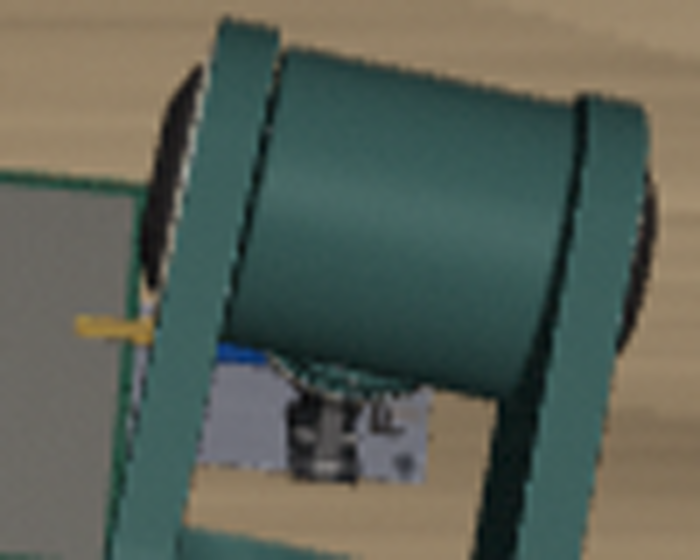

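>>> send_rows(deltas=[[[0,0.0005,-0.01,0],[0,0.0005,-0.02,0],[0,0.0005,-0.028,0],[0,0.0005,-0.034,0],[0,0.0005,-0.038,0],[0,0.0005,-0.04,0]]])

```text
time: 22.45
eef_pos: [0.5454, -0.0926, 0.101]
ee_rot: [-89.5, -0.4, -95.0]
wrist_force: [-4.6, -0.3, 1.3]
opening: 0.0162
```

>>> send_rows(deltas=[[[0,0,-0.003,0],[0,0,-0.006,0],[0,0,-0.009,0],[0,0,-0.012,0]]])

```text
time: 22.85
eef_pos: [0.5454, -0.0926, 0.0893]
ee_rot: [-89.5, -0.4, -95.0]
wrist_force: [-6.7, 0.9, 5.1]
opening: 0.0164
```

>>> send_rows(deltas=[[[0,0,-0.003,0],[0,0,-0.006,0],[0,0,-0.009,0],[0,0,-0.012,0]]])

```text
time: 23.25
eef_pos: [0.5449, -0.0925, 0.0767]
ee_rot: [-89.6, -0.4, -95.0]
wrist_force: [-5.8, 0.3, -4.6]
opening: 0.0161
```

>>> send_rows(deltas=[[[0,0,-0.002,0],[0,0,-0.004,0],[0,0,-0.005,0],[0,0,-0.006,0],[0,0,-0.007,0]]])

```text
time: 23.75
eef_pos: [0.5449, -0.0924, 0.0721]
ee_rot: [-89.6, -0.4, -95.0]
wrist_force: [-27.3, 6.1, 36.5]
opening: 0.0162
```

```bash
python3 - <<'E'
from h import *
o=observe();print(o["eef_pos"],o["ee_rot"],o["wrist_force"],o["wrist_torque"])
f=grab_frame("scene"); save(f,"s24.png",(220,150,340,270),5)
E
```

```text
[ 0.54485335 -0.09237066  0.07212355] [-89.61557453  -0.43835964 -94.99249053] [-27.29777227   6.09572255  36.46687761] [ 0.78898481  4.49340747 -0.0567413 ]
```

View pics/s24.png

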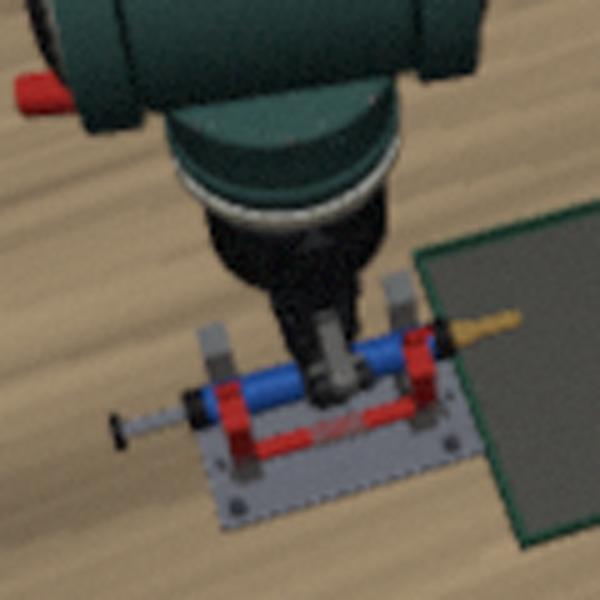

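>>> send_rows(deltas=[[[-0.001,0,0.0015,0],[-0.0015,0,0.001,0],[-0.0015,0,-0.0,0],[-0.0015,0,-0.001,0],[-0.0015,0,-0.001,0]]])

```text
time: 24.3
eef_pos: [0.5437, -0.0924, 0.0716]
ee_rot: [-89.6, -0.4, -95.0]
wrist_force: [-2.8, -0.6, 4.6]
opening: 0.0167
```

>>> send_rows(deltas=[[[0,0,-0.0007,0],[0,0,-0.0014,0],[0,0,-0.002,0],[0,0,-0.002,0]]])

```text
time: 24.7
eef_pos: [0.5439, -0.0924, 0.0714]
ee_rot: [-89.6, -0.4, -95.0]
wrist_force: [-15.9, 3.4, 21.5]
opening: 0.0162
```

Firm stop at axis height of about 65 mm, so it's seated. Easing off, opening and lifting away.

>>> send_rows(deltas=[[[-0.0003,0,0.0005,0],[-0.0003,0,0.0005,0],[-0.0003,0,0.0005,0],[-0.0003,0,0.0005,0],[-0.0003,0,0.0005,0]]], grip=0.045, newtons=30)

```text
time: 25.2
eef_pos: [0.5436, -0.0925, 0.0717]
ee_rot: [-89.6, -0.4, -95.0]
wrist_force: [0.2, 0.5, -0.1]
opening: 0.0449
```

>>> send_rows(deltas=[[[0,0,0.01,0],[0,0,0.03,0],[0,0,0.07,0],[0,0,0.12,0],[0,-0.05,0.15,0],[0,-0.1,0.15,0],[-0.05,-0.15,0.15,0],[-0.05,-0.2,0.15,0],[-0.05,-0.25,0.15,0],[-0.05,-0.25,0.15,0]]])

```text
time: 26.2
eef_pos: [0.4925, -0.3459, 0.2225]
ee_rot: [-89.5, -0.5, -95.1]
wrist_force: [-0.1, 1.2, 0.2]
opening: 0.0449
```

```bash
python3 - <<'E'
from h import *
o=observe();print(o["time"],o["eef_pos"],o["wrist_force"])
f=grab_frame("scene"); save(f,"s25.png",(220,130,460,270),3.3)
f=grab_frame("top"); save(f,"t25.png",(205,140,405,250),4)
E
```

```text
26.2 [ 0.49245451 -0.3458946   0.22249202] [-0.14282669  1.23731344  0.16669611]
```

View pics/s25.png

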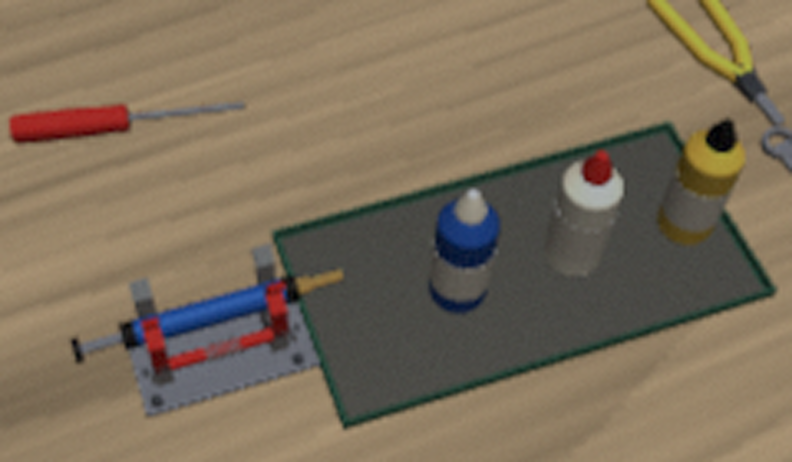

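View pics/t25.png

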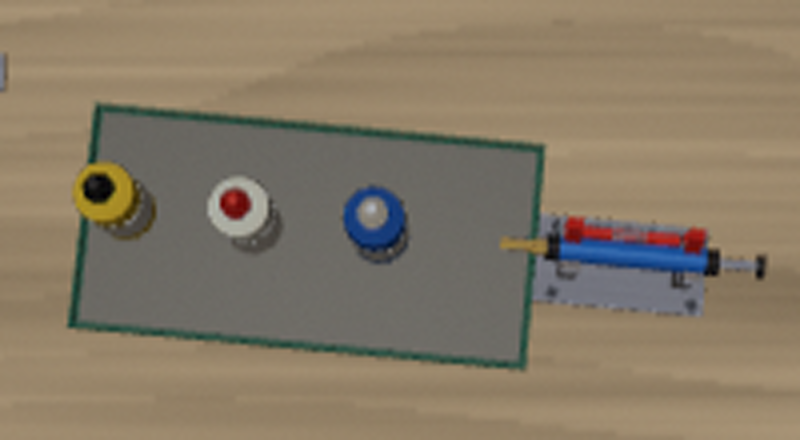

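```bash
python3 - <<'E'
from h import *
S=grab_frame("scene");T=grab_frame("top")
s=lambda p:(np.array(p)+.5)/3.3-.5+np.array([220,130]);t=lambda p:(np.array(p)+.5)/4-.5+np.array([205,140])
a=np.radians(-5.1);q=np.array([.5676,.1563]);Rz=np.array([[np.cos(a),-np.sin(a)],[np.sin(a),np.cos(a)]])
for n,F,g,L in(("T",T,t,[(502,243),(547,247),(718,263),(765,267)]),("S",S,s,[(343,274),(297,286),(125,334),(76,350)])):
    W=[Rz.T@(ray(F,*g(p),.065)[:2]-q) for p in L];print(n,np.round(W,4).tolist(),(W[1]+W[2])/2,(W[0]+W[3])/2)
for n in("T","S"):
    print([np.round(Rz.T@(ray(*( (T,*t(p)) if n=="T" else (S,*s(p))),.102)[:2]-q),4) for p in (((575,229),(695,238)) if n=="T" else((152,328),(275,290)))])
save(S,"s26.png",(235,190,335,260),8)
for nm in ("oiler","bottle_b","pliers","spanner","tin"):
    print(nm,[(round(r["score"],2),np.round(r["bbox"])) for r in regions_of(nm,"scene")[:2]])
E
```

```text
T [[-0.0009, -0.1525], [-0.0008, -0.1866], [-0.0012, -0.3164], [-0.0009, -0.352]] [-0.00097684 -0.25148816] [-0.0009078 -0.2522248]
S [[-0.0014, -0.1488], [-0.0024, -0.184], [-0.0035, -0.3121], [-0.002, -0.3478]] [-0.00293151 -0.24805141] [-0.00167425 -0.24830329]
[array([ 0.0091, -0.2048]), array([ 0.0105, -0.2933])]
[array([ 0.0196, -0.2934]), array([ 0.0175, -0.2055])]
oiler [(0.65, array([150., 317., 192., 355.]))]
bottle_b [(0.66, array([351., 184., 373., 225.])), (0.61, array([417., 166., 447., 205.]))]
pliers [(0.57, array([416., 126., 460., 166.]))]
spanner [(0.63, array([454., 170., 501., 222.])), (0.42, array([259., 168., 456., 263.]))]
tin [(0.63, array([151., 318., 191., 357.]))]
```

View pics/s26.png

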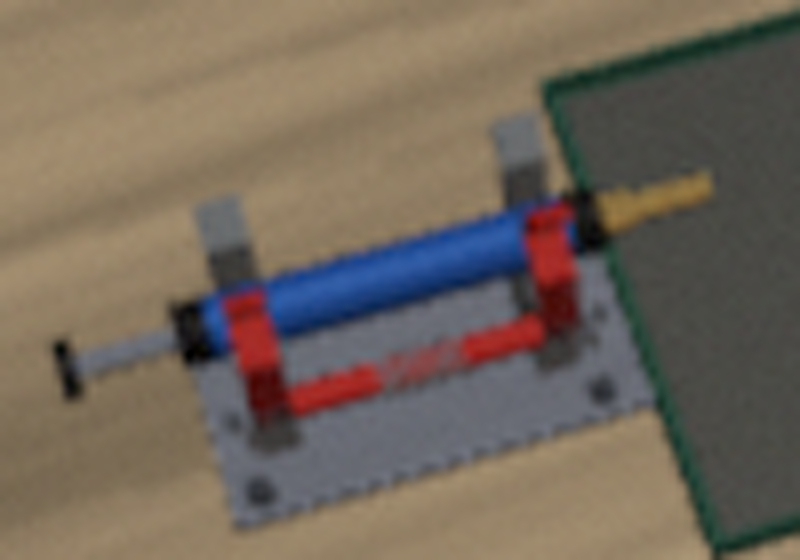

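```bash
python3 -c "
from rig import *
print(finish_job())"
```

```text
the job is handed in; nothing more can be done
None
```

I finished both parts in the order asked and handed the job in at about 26 s of the 61 s allowed. No verdict was reported.

**White bottle:** I lifted it near the spout, let it swing upright in a light grip and set it down. The first placing was about 6 mm to the robot's side of the row line. I regripped it, moved it 8 mm and set it down again. The last pictures show it standing upright between the blue and yellow bottles. The trained network lost the white bottle in the last scene picture and gave the tin instead, so I judged this by eye.

**Syringe:** I pressed it into the clip and it went under the jaw noses. It first rode on one side of the seat, with about 27 N sideways and 36 N upward, so I moved it 1.5 mm and pressed again. It then stopped firmly at about 65 mm height. After release, the two cameras put the barrel centre at y = -251 and -248 mm, against a target of -250 mm. The barrel is parallel to the clip and the nozzle is over the tray. The jaw tops measured the same as before to within about 2.5 mm, so I take the jaw as shut, but I could not read its angle directly.

**Everything else:** The pliers, spanner, tin and the other two bottles appear where they started. The bench-to-tray fit differed by about 2 mm between the cameras throughout.

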